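Shuttle to the end stop with its lock held down

ROBOT

A 6-joint arm with a two-finger parallel gripper is mounted at the origin on the work surface. World frame = base frame: x ahead of the robot, y to its left, z up, the work surface at z = 0. Lengths are in m, angles in rad, forces in N, time in s.
With the tool pointing down it reaches from about 0.375 to 0.9 m from the base axis. Payload 3.1 kg.
Tool frame: the origin (TCP) lies at the very end of the fingers, on their centre line; the grasp point (between the pads) lies 19 mm behind it; z points along the fingers, y is the direction in which the jaws open and shut (so a half turn about z gives the same grasp; the last joint's range is limited). The gripper opens to 85 mm and grips with 20 to 120 N. Pads are 22 mm wide; open, the fingers measure 114 mm over their backs; the gripper's body (76 mm by 85 mm) begins 54 mm behind the grasp point. The pads swing forward as they close: fully open they stand 13 mm farther back than shut.
Start: joints at [-1.357, 0.527, 1.433, -0, 1.181, -0.178], TCP at [0.239, -0.577, 0.231] pointing down, gripper open.
Joint ranges: [-3.08, 3.08], [-0.75, 2.2], [0.22, 2.44], [-1.43, 4.57], [0, 2.65], [-2.85, 2.85]. Speed limits (rad/s): [2.79, 2.79, 3.14, 3.14, 3.14, 3.14].

INTERFACE

Orientations are given as a unit quaternion [w, x, y, z].
In Python, from workcell import ctrl gives the robot as it stands. The module is installed in compiled form; this text tells all that it offers.
- The arm moves only by the tool drive_tool, never from a script. Its argument "series" is a list of rows, each a list of 7 numbers: the shift along the tool's x, y, z in m, then the turn, a rotation vector about the tool's x, y, z in rad, then the opening, from 0 (shut) to 1 (fully open). In form: [[x, y, z, wx, wy, wz, claw], ...]. A call has 1 to 12 rows; each row is the pose to reach, as a shift and turn from the pose commanded when the call began, along the tool's axes at that moment; what a row does not reach only later rows make up. A row lasts 1/12 s, in which the tool goes at most 41.7 mm and 7.16 degrees, less where a joint would pass 70% of its speed; a pose out of reach is approached as far as the arm can. A call with a gripper value outside its range is refused whole. The fingers move at their own pace and stop on an object; "force" is the grip in N (left out, the last holds). Time passes only in rows, so rows that repeat a pose let the fingers close. It gives the time, the measured TCP pose, the force and the opening at its end, in the units of the state.
- ctrl.sense(): the state, without advancing time (a new reading comes with each control period).
- ctrl.snapshot(name): name is "scene" or "top" or "wrist"; returns the picture (384x512x3 uint8, blue, green, red); there is no depth.
- ctrl.camera_params(name): a dict with "fx", "fy", "cx", "cy" (pixels), "R" (3x3) and "t" (3): a world point X has camera coordinates R X + t. Camera axes: x right, y down, z forward; pixel columns grow to the right and rows downward; lengths in m; the calibration is good to about 2 mm. A picture is of the moment at which its call begins: read the wrist's pose just before it. camera_params takes no time and is no camera call; for the wrist camera it gives the pose at the moment of the call.
- ctrl.sign_off(): hands the job in, once; it reports no verdict.
The state is a dict: "time_s": time; "joint_pos": joint angles; "joint_vel": joint speeds; "joint_efforts": joint torques, N m; "position": TCP position; "eef_rot": TCP orientation; "wrist_force": force on the tool from outside, world axes, zero at the start; "wrist_torque": the same for the moment, N m; "grip_width": opening from 0.0 (shut) to 1.0 (fully open).
Only numpy, scipy, OpenCV 4.12 (cv2) and the standard library are available. Lean on these libraries where they do the work, as an engineer would, in place of code of your own. Each camera call takes 0.05 s, during which the arm holds its last target. There are 200 camera calls.

TASK

Press the lock button on the shuttle carriage with the closed fingertips and, keeping it held down all the way, push the carriage along its rails until it is fully home against the end stop under the spindle. Then let the button come up so that the carriage is locked there, and move clear. Grasp and lift nothing: the bearing block must ride along in its nest, and the tools and parts lying around stay where they are.

Things in the scene. Friction and masses are not known exactly. Their poses are not given: they have to be found in the camera images.
- fixture: Shuttle fixture bolted to the table: dark steel base plate 120 x 430 mm (own y -150 to +280 mm) with two rails and an end stop block. Origin at table height under the rails' centre line. The carriage slides along the fixture's own +y, towards the end stop; +x is across the rails, z up. A post 32 mm thick, 362 mm high stands at x +100, y +345 mm and carries the spindle.
- spindle_tip (a point): Lower tip of the fixed spindle (up to 40 mm thick), 200 mm above the table over the rails' centre line, where the bearing block stands when the carriage is home. Its arm leads from it to the post at 320 to 350 mm height.
- carriage: Carriage; origin at table height 1 mm ahead of the button's centre, axes as the fixture's. In the fixture's frame it starts at y -90 to -30 mm and is home against the end stop at y +70 mm. Flat aluminium deck 100 x 220 mm, top 42 mm above the table; from rear to front: lock button, thumb rest, nest with block. A bolt in a toothed rack underneath locks it unless the button is down; then it slides with about 2 N plus 8 N per m/s.
- lock_button (a joint): Depression of the lock button in m: 0 = up (locked), 0.008 = fully down. The spring needs about 6 N to start and 10 N to be fully down; the bolt is free of the rack from about 3.5 mm down. It springs up when let go at home or over a notch of the rack (every 16 mm).
- button_top (a point): Centre of the top face of the lock button: black rectangular pad, 40 mm across the rails by 34 mm along them, top 60 mm above the table when up, in a housing with its top at 50 mm. The point moves down with the button. The rear side (away from the end stop) is open.
- thumb_rest (a point): Centre of the rear face of the thumb rest: upright aluminium plate on the carriage just ahead of the button, 60 mm wide, 10 mm thick, top 92 mm above the table. Fingertips on the button push the carriage along by this face. It lies 24 mm ahead (fixture +y) of the button's centre; the point is 77 mm above the table.
- nest (a point): Centre of the floor of the nest on the carriage deck, 42 mm above the table and 136 mm ahead of the button's centre: four low strips (9 mm high) around the bearing block.
- part: Loose steel bearing block, 60 (across the rails) x 40 x 38 mm, 0.3 kg, sitting in the nest. Origin at the centre of its underside, z up.
- spare_part: Bystander, to be left alone: spare bearing block (same shape as the loaded one, 60 x 40 x 38 mm), standing on the table on the robot's side of the fixture.
- nut_cup: Bystander, to be left alone: open dark steel cup, 64 mm across, 45 mm high, on the table beyond the fixture.
- socket: Bystander, to be left alone: upright steel socket, 26 mm across, 50 mm high, on the table beyond the fixture.
- hex_key: Bystander, to be left alone: L-shaped hex key, 108 x 38 mm, 8 mm thick, lying on the table on the robot's side of the fixture.
- file: Bystander, to be left alone: flat file with wooden handle, 315 mm long, lying to the robot's right.
- marker: Bystander, to be left alone: marker pen, 130 mm long, lying to the right, between file and fixture.
- hammer: Bystander, to be left alone: hammer lying to the robot's left.
Not all that is in view belongs to the job. What is shaped like the part but brown is not meant.

How it is judged:
By the outcome, as a careful person would: the job done as asked, in the order asked, and still so for the second after the job is handed in, with the robot touching nothing.
It also fails if it takes over 38 s, if anything falls off the work surface, if the arm or the gripper's body presses on something with over 40 N, if the wrist force passes 120 N, or if a joint passes its speed limit or range.

## Working session

There is one attempt and no reset: what is moved stays moved. The work goes in short steps, Python scripts to look and compute and a tool call to move; the robot and the scene stay as the last step left them, time stands still between calls to the robot, and variables do not carry over. Pictures are saved under pics/ and viewed, about 8 in all and at most 12, crops included, and the job is handed in when it is done.

Besides the shell and the picture viewer there is one more tool, called after ">>>" as a command line: name --pt "numbers of a row" for each row, then --argument value for the rest. drive_tool: Moves the arm, as the interface text tells. Its arguments: {"type":"object","properties":{"series":{"type":"array"},"force":{"type":"number"}},"required":["series"]}

```bash
mkdir -p pics; python3 - <<'E'
from workcell import ctrl
import cv2,numpy as np
s=ctrl.sense();print(s['time_s'],s['position'],s['eef_rot'],s['wrist_force'])
for n in('scene','top'):
    cv2.imwrite(f'pics/{n}0.png',ctrl.snapshot(n)); p=ctrl.camera_params(n); print(n,p)
E
```

```text
0.0 [ 0.2390868  -0.57667834  0.23032367] [-1.10256338e-03  9.80778907e-01  1.95119242e-01 -2.44272338e-05] [-0.23327464 -1.00288923 -0.45337049]
scene {'fx': 493.8900231981531, 'fy': 493.8900231981531, 'cx': 252.9159320651163, 'cy': 187.20756309901637, 'R': array([[ 0.53640314,  0.84380915, -0.01605601],
       [ 0.5144871 , -0.34201802, -0.78633752],
       [-0.66901024,  0.41353331, -0.61758846]]), 't': array([-0.29099275, -0.17306954,  1.95791623])}
top {'fx': 431.7722522995977, 'fy': 431.7722522995977, 'cx': 250.93125148535594, 'cy': 187.87806596294277, 'R': array([[ 0.02197982, -0.99975319, -0.00323353],
       [-0.99598431, -0.02161596, -0.0868793 ],
       [ 0.08678796,  0.00513014, -0.9962136 ]]), 't': array([-0.0133967 ,  0.54555606,  1.72241471])}
```

View pics/scene0.png

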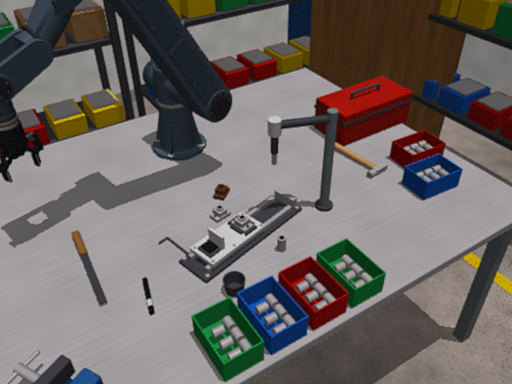

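View pics/top0.png

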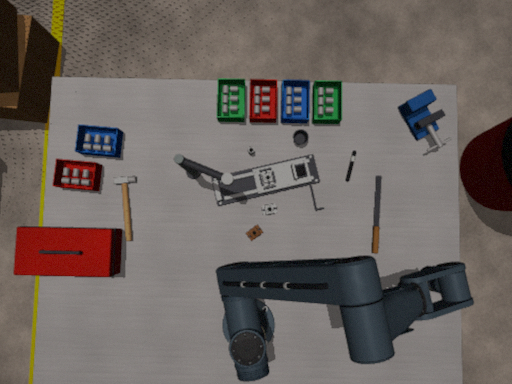

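The fixture lies around (265,180) in the top view. The rear end is on the right, and the spindle and post are on the left at (180,160). Candidates for the button are the black pad at top (300,171) / scene (210,247), the dark cup at top (300,138), and the brown look-alike of the part at top (255,232). The pad on the carriage fits the description. I'll check it in a close crop.

```bash
python3 - <<'E'
import cv2,numpy as np
a=cv2.imread('pics/top0.png')[140:220,205:335]; b=cv2.imread('pics/scene0.png')[185:280,170:310]
a=cv2.resize(a,(780,480),interpolation=cv2.INTER_CUBIC)
b=cv2.resize(b,(700,475),interpolation=cv2.INTER_CUBIC)
cv2.imwrite('pics/ca.png',a);cv2.imwrite('pics/cb.png',b)
E
```

```text
(no output)
```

View pics/ca.png

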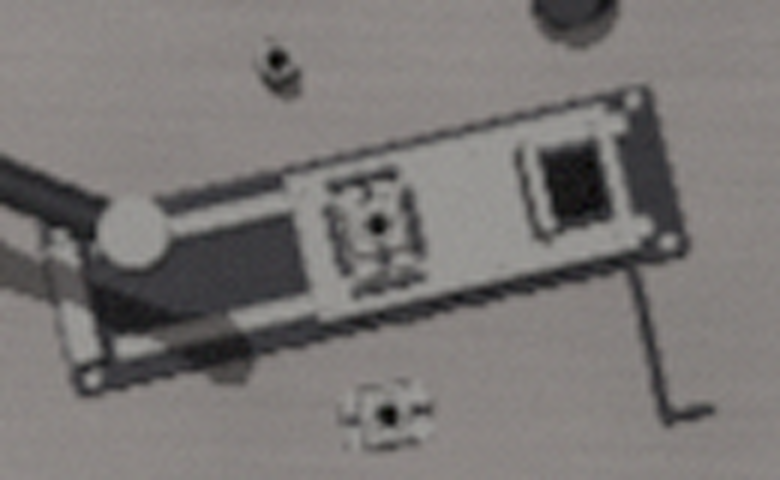

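View pics/cb.png

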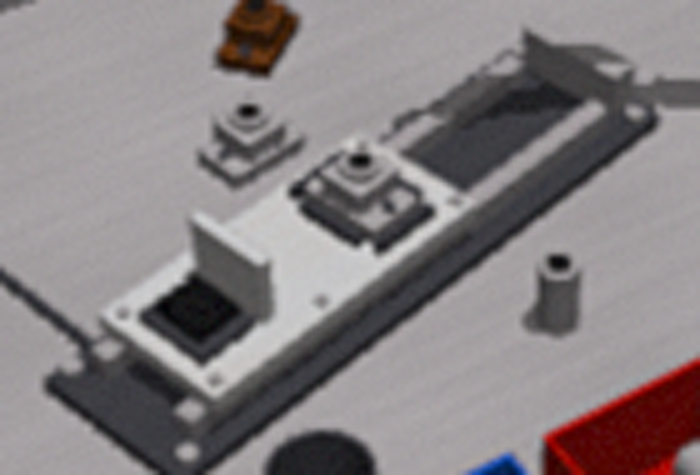

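The crops show the button as the black pad at top ≈(300.7,170), with the thumb rest just ahead of it at ≈(295,171) and the block in the nest at ≈(268,177). I'll fit the fixture pose from points in both views.

```bash
cat >h.py <<'E'
from workcell import ctrl
import cv2,numpy as np
from scipy.optimize import least_squares
def proj(p,X):
    c=p['R']@np.asarray(X)+p['t']; return np.array([p['fx']*c[0]/c[2]+p['cx'],p['fy']*c[1]/c[2]+p['cy']])
E
python3 - <<'E'
from h import *
T=lambda u,v:((u+.5)/6-.5+205,(v+.5)/6-.5+140)
S=lambda u,v:((u+.5)/5-.5+170,(v+.5)/5-.5+185)
P={n:ctrl.camera_params(n) for n in('top','scene')}
# (cam,pixel,local x,y,z,oncarriage)
O=[('top',T(645,88),.06,-.15,.01,0),('top',T(688,245),-.06,-.15,.01,0),('top',T(83,395),-.06,.28,.01,0),
('top',T(577,184),0,-.001,.06,1),('scene',S(195,305),0,-.001,.06,1),
('top',T(378,224),0,.135,.08,1),('scene',S(360,160),0,.135,.08,1),
('scene',S(193,215),-.03,.023,.092,1),('scene',S(270,265),.03,.023,.092,1),
('scene',S(48,385),-.06,-.15,.005,0),('scene',S(657,122),.06,.28,.008,0),('top',T(133,230),0,.206,.35,0)]
def W(q,x,y,z,c):
    y=y+q[3]*c; a=q[2]; return [q[0]+x*np.cos(a)-y*np.sin(a),q[1]+x*np.sin(a)+y*np.cos(a),z]
f=lambda q:np.concatenate([proj(P[o[0]],W(q,*o[2:]))-o[1] for o in O])
r=least_squares(f,[.5,-.05,.24,-.06],loss='soft_l1');print(r.x,np.degrees(r.x[2]));print(r.fun.reshape(-1,2).round(1) if r.fun.size else 0)
q=r.x
for n,a in dict(button=(0,-.001,.06,1),thumb=(0,.023,.077,1),homebutton=(0,.069,.06,0),spindle=(0,.205,.2,0),post=(.1,.345,0,0)).items(): print(n,np.round(W(q,*a),4))
E
```

```text
[ 0.60104022 -0.12216424  0.25951583 -0.07660894] 14.869161506028158
[[ 0.6 -1.6]
 [ 0.8  0.5]
 [-1.   0.3]
 [-0.2 -1. ]
 [ 0.9 -0.6]
 [-0.1 -0.2]
 [ 0.2 -0.2]
 [-0.6  0.3]
 [-1.5 -0.1]
 [-0.4  0.2]
 [ 1.1 -1.6]
 [ 0.1  0.1]]
button [ 0.621  -0.1972  0.06  ]
thumb [ 0.6148 -0.174   0.077 ]
homebutton [ 0.5833 -0.0555  0.06  ]
spindle [0.5484 0.076  0.2   ]
post [0.6092 0.2369 0.    ]
```

>>> drive_tool --pt "0.01 -0.004 0.0 0 0 0 0" --pt "0.03 -0.012 0.0 0 0 0 0" --pt "0.06 -0.025 0.0 0 0 0 0" --pt "0.09 -0.037 0.0 0 0 0 0" --pt "0.12 -0.05 0.0 0 0 0 0" --pt "0.15 -0.062 0.0 0 0 0 0" --pt "0.18 -0.074 0.0 0 0 0 0" --pt "0.21 -0.087 0.01 0 0 0 0" --pt "0.24 -0.099 0.02 0 0 0 0" --pt "0.27 -0.111 0.02 0 0 0 0" --pt "0.3 -0.124 0.03 0 0 0 0" --pt "0.32 -0.132 0.03 0 0 0 0"

```text
time_s: 1.1
position: [0.4853, -0.3287, 0.1997]
eef_rot: [-0.002, 0.981, 0.196, -0.001]
wrist_force: [0.1, 0.6, 0.4]
grip_width: -0.002
```

>>> drive_tool --pt "0.02 -0.008 0.0 0 0 0.02 0" --pt "0.045 -0.018 0.005 0 0 0.04 0" --pt "0.07 -0.028 0.01 0 0 0.06 0" --pt "0.095 -0.039 0.015 0 0 0.08 0" --pt "0.12 -0.05 0.02 0 0 0.1 0" --pt "0.145 -0.06 0.03 0 0 0.12 0" --pt "0.165 -0.068 0.035 0 0 0.133 0" --pt "0.175 -0.072 0.04 0 0 0.133 0" --pt "0.1785 -0.073 0.04 0 0 0.133 0" --pt "0.1785 -0.073 0.04 0 0 0.133 0" --pt "0.1785 -0.073 0.04 0 0 0.133 0"

```text
time_s: 2.02
position: [0.6208, -0.1977, 0.1615]
eef_rot: [0.0, 0.992, 0.13, -0.0]
wrist_force: [0.3, 0.0, 0.2]
grip_width: -0.001
```

```bash
python3 - <<'E'
from h import *
s=ctrl.sense();print(s['time_s'],s['position'],s['eef_rot'],s['wrist_force'],s['grip_width'],s['joint_pos'])
p=ctrl.camera_params('wrist');print(p)
im=ctrl.snapshot('wrist')
cv2.imwrite('pics/w1.png',im)
for X in([.621,-.1972,.06],[.6148,-.174,.077]):print(proj(p,X))
E
```

```text
2.0167 [ 0.62080828 -0.19771967  0.16148598] [ 1.90735627e-04  9.91577306e-01  1.29515836e-01 -2.40098040e-04] [0.31757001 0.04832382 0.15032044] -0.0008663759409368279 [-4.79261151e-01  6.41972839e-01  1.42547165e+00 -6.68294829e-04
  1.07432382e+00  8.32092167e-01]
{'fx': 264.810428018842, 'fy': 264.810428018842, 'cx': 258.4681515979778, 'cy': 190.29013944213648, 'R': array([[ 2.57510522e-01, -9.66275475e-01,  1.93939156e-04],
       [-9.27830531e-01, -2.47208958e-01,  2.79317449e-01],
       [-2.69849657e-01, -7.21071247e-02, -9.60198794e-01]]), 't': array([-0.35143028,  0.51023685,  0.46504479])}
[257.47271592 189.83440952]
[230.66091248 195.1111882 ]
```

View pics/w1.png

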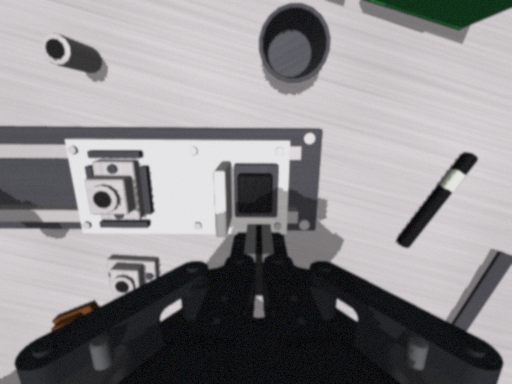

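The black pad is centred at (256,192) and the rear face of the thumb rest is at x≈230. Both are within 2 px of the prediction, and the rails are level in the picture, so the yaw is right. Descending.

>>> drive_tool --pt "-0.001 -0.003 0.015 0 0 0 0" --pt "-0.001 -0.003 0.035 0 0 0 0" --pt "-0.001 -0.003 0.055 0 0 0 0" --pt "-0.001 -0.003 0.072 0 0 0 0" --pt "-0.001 -0.003 0.084 0 0 0 0" --pt "-0.001 -0.003 0.092 0 0 0 0" --pt "-0.001 -0.003 0.096 0 0 0 0" --pt "-0.001 -0.003 0.096 0 0 0 0" --pt "-0.001 -0.003 0.096 0 0 0 0"

```text
time_s: 2.82
position: [0.62, -0.195, 0.0659]
eef_rot: [0.0, 0.992, 0.129, 0.0]
wrist_force: [0.7, -0.1, 0.3]
grip_width: -0.002
```

>>> drive_tool --pt "0 0 0.002 0 0 0 0" --pt "0 0 0.004 0 0 0 0" --pt "0 0 0.005 0 0 0 0" --pt "0 0 0.006 0 0 0 0" --pt "0 0 0.006 0 0 0 0" --pt "0 0 0.006 0 0 0 0"

```text
time_s: 3.32
position: [0.6198, -0.1946, 0.0601]
eef_rot: [0.0, 0.992, 0.13, 0.0]
wrist_force: [-1.3, 1.0, 4.2]
grip_width: 0.005
```

>>> drive_tool --pt "0 0 0.001 0 0 0 0" --pt "0 0 0.002 0 0 0 0" --pt "0 0 0.003 0 0 0 0" --pt "0 0 0.004 0 0 0 0" --pt "0 0 0.005 0 0 0 0" --pt "0 0 0.006 0 0 0 0" --pt "0 0 0.007 0 0 0 0" --pt "0 0 0.007 0 0 0 0" --pt "0 0 0.007 0 0 0 0"

```text
time_s: 4.07
position: [0.6199, -0.1945, 0.0537]
eef_rot: [0.0, 0.992, 0.13, 0.0]
wrist_force: [-2.8, 1.7, 8.4]
grip_width: 0.001
```

>>> drive_tool --pt "0 -0.002 0.0007 0 0 0 0" --pt "0 -0.005 0.0007 0 0 0 0" --pt "0 -0.009 0.0007 0 0 0 0" --pt "0 -0.013 0.0007 0 0 0 0" --pt "0 -0.018 0.0007 0 0 0 0" --pt "0 -0.024 0.0007 0 0 0 0" --pt "0 -0.03 0.0007 0 0 0 0" --pt "0 -0.036 0.0007 0 0 0 0" --pt "0 -0.042 0.0007 0 0 0 0" --pt "0 -0.047 0.0007 0 0 0 0" --pt "0 -0.05 0.0007 0 0 0 0" --pt "0 -0.05 0.0007 0 0 0 0"

```text
time_s: 5.07
position: [0.6075, -0.1466, 0.0533]
eef_rot: [0.001, 0.992, 0.13, 0.001]
wrist_force: [-2.4, 0.3, 8.9]
grip_width: -0.001
```

```bash
python3 - <<'E'
from h import *
s=ctrl.sense();print(s['position'],s['wrist_force'])
a=cv2.resize(ctrl.snapshot('top')[130:225,185:335],(780,494),interpolation=cv2.INTER_CUBIC)
w=ctrl.snapshot('wrist')
cv2.imwrite('pics/m1.png',w)
E
```

```text
[ 0.60751866 -0.14657199  0.05333007] [-2.37564496  0.31905195  8.93321692]
```

View pics/m1.png

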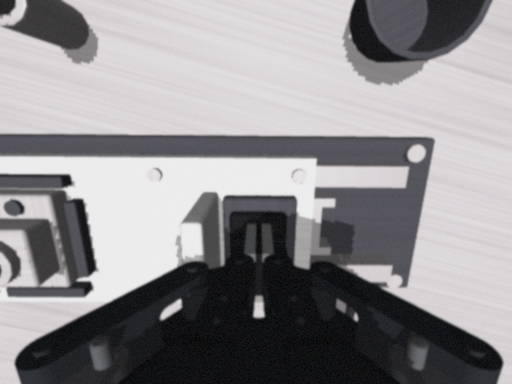

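The wrist view shows the fingertips on the button at (258,240) and the carriage moving along with them. The rails behind it are now exposed at x 320–410, and the block is still in its nest at (20,245). Continuing.

>>> drive_tool --pt "0 -0.002 0 0 0 0 0" --pt "0 -0.006 0 0 0 0 0" --pt "0 -0.012 0 0 0 0 0" --pt "0 -0.019 0 0 0 0 0" --pt "0 -0.026 0 0 0 0 0" --pt "0 -0.033 0 0 0 0 0" --pt "0 -0.04 0 0 0 0 0" --pt "0 -0.047 0 0 0 0 0" --pt "0 -0.053 0 0 0 0 0" --pt "0 -0.058 0 0 0 0 0" --pt "0 -0.062 0 0 0 0 0" --pt "0 -0.066 0 0 0 0 0"

```text
time_s: 6.17
position: [0.5913, -0.0836, 0.0533]
eef_rot: [0.002, 0.992, 0.13, 0.002]
wrist_force: [-1.4, -2.9, 9.2]
grip_width: -0.001
```

>>> drive_tool --pt "0 -0.004 0 0 0 0 0" --pt "0 -0.008 0 0 0 0 0" --pt "0 -0.012 0 0 0 0 0" --pt "0 -0.016 0 0 0 0 0" --pt "0 -0.02 0 0 0 0 0" --pt "0 -0.022 0 0 0 0 0" --pt "0 -0.024 0 0 0 0 0" --pt "0 -0.026 0 0 0 0 0" --pt "0 -0.028 0 0 0 0 0" --pt "0 -0.03 0 0 0 0 0" --pt "0 -0.03 0 0 0 0 0" --pt "0 -0.03 0 0 0 0 0"

```text
time_s: 7.17
position: [0.5836, -0.0541, 0.0532]
eef_rot: [0.001, 0.992, 0.13, 0.002]
wrist_force: [-0.4, -1.2, 9.7]
grip_width: -0.003
```

>>> drive_tool --pt "0 -0.001 0 0 0 0 0" --pt "0 -0.002 0 0 0 0 0" --pt "0 -0.003 0 0 0 0 0" --pt "0 -0.004 0 0 0 0 0" --pt "0 -0.005 0 0 0 0 0" --pt "0 -0.006 0 0 0 0 0"

```text
time_s: 7.67
position: [0.5834, -0.0501, 0.0536]
eef_rot: [0.003, 0.991, 0.13, 0.003]
wrist_force: [0.7, -7.1, 8.7]
grip_width: 0.001
```

>>> drive_tool --pt "0 -0.001 0 0 0 0 0" --pt "0 -0.002 0 0 0 0 0" --pt "0 -0.003 0 0 0 0 0" --pt "0 -0.004 0 0 0 0 0" --pt "0 -0.005 0 0 0 0 0" --pt "0 -0.006 0 0 0 0 0"

```text
time_s: 8.17
position: [0.5826, -0.0444, 0.0537]
eef_rot: [0.003, 0.992, 0.13, 0.004]
wrist_force: [0.4, -5.9, 8.3]
grip_width: 0.002
```

Lateral force rose to 6–7 N and the tips began to slip forward on the button, as expected with the carriage at the stop. I'll bring them against the thumb rest to make sure it is fully home.

>>> drive_tool --pt "0 -0.001 0.0003 0 0 0 0" --pt "0 -0.002 0.0005 0 0 0 0" --pt "0 -0.003 0.0005 0 0 0 0" --pt "0 -0.004 0.0005 0 0 0 0"

```text
time_s: 8.5
position: [0.5827, -0.0427, 0.054]
eef_rot: [0.005, 0.991, 0.131, 0.005]
wrist_force: [1.0, -12.7, 11.5]
grip_width: -0.002
```

```bash
python3 - <<'E'
from h import *
s=ctrl.sense();print(s['position'],s['wrist_force'])
w=ctrl.snapshot('wrist'); t=ctrl.snapshot('top')
cv2.imwrite('pics/t2.png',t)
a=cv2.resize(t[130:225,185:335],(600,380),interpolation=cv2.INTER_CUBIC)
w=cv2.resize(w,(507,380)) 
cv2.imwrite('pics/m2.png',cv2.resize(np.hstack([w[:,100:300],a]),None,fx=1,fy=1))
E
```

```text
[ 0.58266354 -0.0427221   0.05397987] [  1.00981404 -12.73271761  11.49372139]
```

View pics/m2.png

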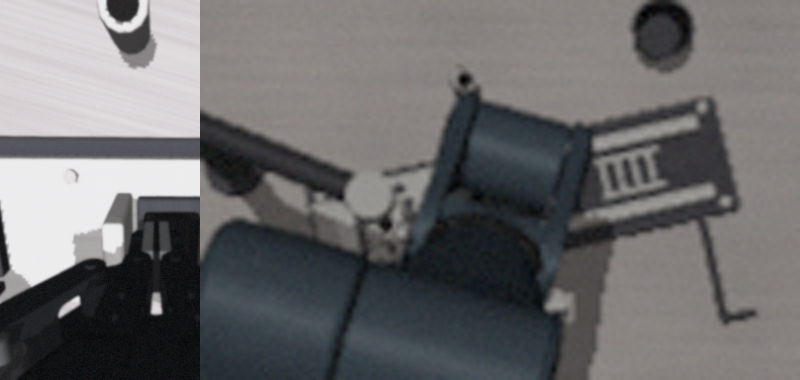

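Pressing on the thumb rest gives 12.7 N with no further motion, so the carriage is against the stop. The top view shows the rack exposed at the rear and the nest under the spindle. Backing off could drag the carriage, so I'll lift straight up with the forward push kept on.

>>> drive_tool --pt "0 0 -0.002 0 0 0 0" --pt "0 0 -0.004 0 0 0 0" --pt "0 0 -0.006 0 0 0 0" --pt "0 0 -0.008 0 0 0 0" --pt "0 0 -0.011 0 0 0 0" --pt "0 0 -0.014 0 0 0 0" --pt "0 0 -0.014 0 0 0 0" --pt "0 0 -0.014 0 0 0 0"

```text
time_s: 9.27
position: [0.5814, -0.042, 0.0654]
eef_rot: [0.004, 0.991, 0.13, 0.003]
wrist_force: [3.1, -10.2, -3.0]
grip_width: -0.002
```

>>> drive_tool --pt "0 0.002 0 0 0 0 0" --pt "0 0.005 0 0 0 0 0" --pt "0 0.007 0 0 0 0 0" --pt "0 0.01 -0.01 0 0 0 0" --pt "0 0.014 -0.025 0 0 0 0" --pt "0 0.02 -0.045 0 0 0 0" --pt "0 0.03 -0.065 0 0 0 0" --pt "0 0.045 -0.085 0 0 0 0" --pt "0 0.06 -0.1 0 0 0 0" --pt "0 0.075 -0.105 0 0 0 0" --pt "0 0.08 -0.105 0 0 0 0" --pt "0 0.08 -0.105 0 0 0 0"

```text
time_s: 10.27
position: [0.5986, -0.1164, 0.17]
eef_rot: [0.0, 0.992, 0.129, 0.0]
wrist_force: [0.2, 0.6, -0.4]
grip_width: -0.001
```

>>> drive_tool --pt "0 0.015 0 0 0 0 0" --pt "0 0.04 -0.01 0 0 0 0" --pt "0 0.07 -0.02 0 0 0 0" --pt "0 0.1 -0.03 0 0 0 0" --pt "-0.01 0.13 -0.04 0 0 0 0" --pt "-0.02 0.16 -0.05 0 0 0 0" --pt "-0.03 0.19 -0.05 0 0 0 0" --pt "-0.04 0.21 -0.05 0 0 0 0" --pt "-0.04 0.22 -0.05 0 0 0 0" --pt "-0.04 0.22 -0.05 0 0 0 0" --pt "-0.04 0.22 -0.05 0 0 0 0"

```text
time_s: 11.18
position: [0.616, -0.3372, 0.2186]
eef_rot: [-0.001, 0.992, 0.129, -0.001]
wrist_force: [0.1, 1.2, 0.1]
grip_width: 0.002
```

```bash
python3 - <<'E'
from h import *
s=ctrl.sense();print(s['time_s'],s['position'],s['wrist_force'])
t=ctrl.snapshot('top');c=ctrl.snapshot('scene')
a=cv2.resize(t[140:220,205:335],(780,480),interpolation=cv2.INTER_CUBIC)
b=cv2.resize(c[185:280,170:310],(700,475),interpolation=cv2.INTER_CUBIC)
cv2.imwrite('pics/f1.png',a);cv2.imwrite('pics/f2.png',b)
q=[.60104022,-.12216424,.25951583,.07]
def W(x,y,z):
    y=y+q[3];A=q[2];return[q[0]+x*np.cos(A)-y*np.sin(A),q[1]+x*np.sin(A)+y*np.cos(A),z]
for n,X in dict(btn=(0,-.001,.06),blk=(0,.135,.08),tl=(-.03,.023,.092),tr=(.03,.023,.092)).items():
    T=proj(ctrl.camera_params('top'),W(*X));S=proj(ctrl.camera_params('scene'),W(*X))
    print(n,((T-[205,140]+.5)*6-.5).round(),((S-[170,185]+.5)*5-.5).round())
E
```

```text
11.1833 [ 0.6160368  -0.33724992  0.21857138] [0.06851714 1.16568301 0.09724076]
btn [361. 230.] [374. 175.]
blk [159. 276.] [520.  45.]
tl [337. 278.] [364.  95.]
tr [315. 189.] [436. 137.]
```

View pics/f1.png

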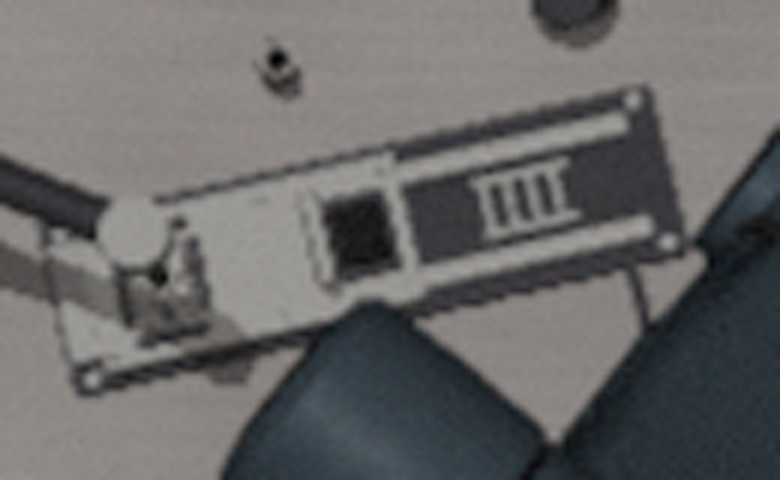

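View pics/f2.png

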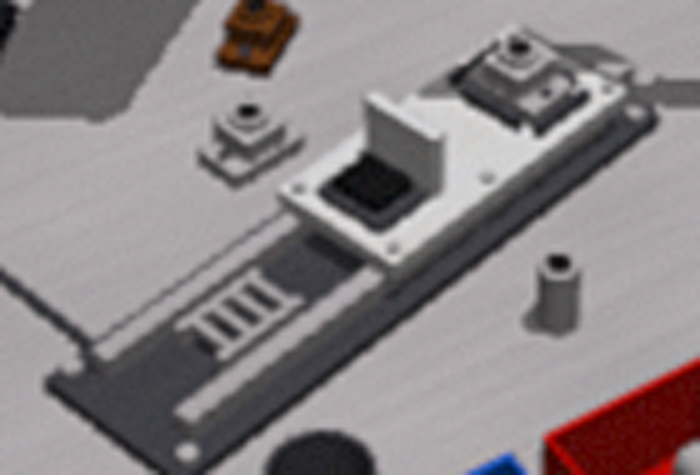

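Both views match the home prediction: the button is at top-crop (361,231) against (361,230) predicted, and the block is at scene-crop (519,46) against (520,45). The block sits in its nest, and the spare block, socket and cup haven't moved. The hex key is partly hidden by the arm in the top view. Handing in.

```bash
python3 -c "
from workcell import ctrl
print(ctrl.sign_off())"
```

```text
the job is handed in; nothing more can be done
None
```

The carriage is home against the end stop, and I handed the job in at about 11.3 s of the 38 s allowed. sign_off gives no verdict.

- **Pushing:** I pressed the button about 6–7 mm with the closed fingertips and held it there for the whole push. I then pressed against the thumb rest with about 13 N, and the carriage moved no further.
- **Releasing:** I lifted straight up, keeping the forward push on so the carriage could not drift back, then moved clear. Wrist force afterwards was about 1 N.
- **Final pictures:** The button and block appear where the home position predicts, to about 1 px. The block is still in its nest. The spare block, socket and cup, as far as they show in these crops, look as they did at the start.
- **Not confirmed:** I did not measure directly that the button is fully up and the bolt engaged. I infer it from the fingertips lifting off freely and the button's normal look. The hex key was partly hidden by the arm in the last top view. The file, marker and hammer lay outside the final crops, and the gripper did not go low near them.

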